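# Weigh the thin brass beaker

## Task

Clear the two brass offcuts off the pan of the bench scale into the wooden scrap bin, then weigh the small brass beaker: stand it upright in the middle of the pan and let go. Handle the beaker with the lightest grip that holds it and set it down gently, because its thin wall dents and the scale must not be pressed hard or knocked; do not tip the beaker, and leave everything else on the bench where it is.

Things in the scene. Friction and masses are not known exactly. Their poses are not given: they have to be found in the camera images.
- scale: bench scale, fixed to the bench: grey housing 200 (x) x 170 (y) x 40 mm high, with a round steel pan above it. Origin at the centre of the housing's underside, z up; the small display lies towards its -x end. The pan's axis is 20 mm from the origin towards +x. Pan and housing together stand at most 15 N of load or push (the offcuts weigh about 2 N)
- pan_top (a point): centre of the pan's flat top face: steel disc without a rim, 150 mm across, 5 mm thick, 62 mm above the bench when empty. It is sprung: it sinks 1 mm for every 1.2 N on it (about 1 to 2 mm under the offcuts or the beaker) and meets a hard stop after 10 mm, so a slow set-down that goes a few mm too far does no harm. Read it: the point moves with the pan
- beaker: the beaker to weigh: the smaller, plain, straight-sided open brass cup, 54 mm outside diameter (48 mm at the foot's edge), 80 mm high, wall 3 mm, about 150 g, standing upright on the bench. Origin at the centre of its underside, z up along its axis; yaw means nothing. Its wall dents when the fingers' forces on it add up to more than 60 N (two pads at 30 N each); 20 N a pad holds it
- offcut_bar: brass offcut lying on the pan: a plain block 44 (x) x 22 (y) x 24 mm high, 120 g. Origin at the centre of its underside; grip it across its y (22 mm)
- offcut_step: brass offcut lying on the pan: a stepped block 42 (x) x 24 (y) mm, 12 mm high at its +x end and 26 mm high over the 22 mm long part centred 10 mm towards -x from its origin, 100 g. Origin at the centre of its underside; grip the high part across y (24 mm)
- bin: wooden scrap bin, fixed: open box 150 x 150 mm outside, 80 mm high, wall and floor 6 mm. Origin at the centre of its underside
- bin_in (a point): centre of the bin's inner floor, 6 mm above the bench; axes along the bin's walls, inside 138 x 138 mm
- bowl: bystander: small round copper bowl, 70 mm across the rim, 35 mm high, about 100 mm from the beaker; origin at centre of its underside
- tall_cup: bystander: a larger brass cup, 76 mm across and 115 mm high (the beaker to weigh is the smaller one, 54 by 80); origin at centre of its underside
- jar: bystander: amber glass jar with a steel lid, 70 mm across, 90 mm high; origin at centre of its underside
- dolly: bystander: solid dark steel dolly with a domed head, 50 mm across, 66 mm high; origin at centre of its underside
- steel_bar: bystander: square steel bar lying flat, 100 x 18 x 18 mm, long along its x; origin at centre of its underside
- hammer: bystander: hammer with a wooden handle lying at the back of the bench, 270 mm long along its x
- mallet: bystander: wooden mallet lying flat at the left side, handle along its x, 210 mm long, head 90 mm wide
- brush: bystander: bench brush lying at the right side, 200 mm long along its x

How it is judged (in metres and radians):
On the way, in this order (a step that is already met when the one before it is completed fails the run):
1. both offcuts lie in the scrap bin (x of offcut_bar in the frame of bin_in between -0.068 and 0.068 m and y of offcut_bar in the frame of bin_in between -0.068 and 0.068 m and z of each of offcut_bar, offcut_step in the frame of bin_in below 0.06 m and x of offcut_step in the frame of bin_in between -0.068 and 0.068 m and y of offcut_step in the frame of bin_in between -0.068 and 0.068 m), for 0.2 s.
2. then the beaker stands upright on the middle of the pan (horizontal distance between beaker and pan_top below 0.03 m and angle between beaker's own z axis and vertical below 0.1 rad and contact force between beaker and scale above 0.5 N), for 0.2 s.
At the end, for the whole second after the job is handed in: Both offcuts lie inside the bin (below its rim), and the beaker stands on the scale's pan, upright within 0.1 rad, within 30 mm of the pan's centre, released and at rest (all of step 1 and all of step 2 and linear speed of beaker below 0.02 m/s); the robot touches nothing.
It fails at once if the beaker is squeezed or struck by the fingers with more than 60 N in all (contact force between the fingers and beaker above 60 N).
It fails at once if the scale (pan or housing) is pressed or knocked with more than 15 N (contact force between scale and anything else above 15 N).
It fails at once if the beaker is let go more than 12 mm above the pan (dropped on it) (contact force between the fingers and beaker below 0.1 N and horizontal distance between beaker and pan_top below 0.1 m and z of beaker in the frame of pan_top above 0.012 m).
It fails at once if the beaker is tipped more than 0.5 rad (angle between beaker's own z axis and vertical above 0.5 rad).
It fails at once if a bystander is moved more than 30 mm (distance of any of bowl, tall_cup, jar, dolly, steel_bar, hammer, mallet, brush from where it was at the start of the episode above 0.03 m).
It also fails if it takes over 72 s, if anything falls off the work surface, if the arm or the gripper's body presses on something with over 40 N, if the wrist force passes 120 N, or if a joint passes its speed limit or range.

## Robot

A 6-joint arm with a two-finger parallel gripper is mounted at the origin on the work surface. World frame = base frame: x ahead of the robot, y to its left, z up, the work surface at z = 0. Lengths are in mm, angles in degrees, forces in N, time in s.
With the tool pointing down it reaches from about 350 to 850 mm from the base axis. Payload 8.1 kg.
Tool frame: the origin (TCP) lies midway between the tips of the shut fingers; the grasp point (between the pads) lies 19 mm behind it; z points along the fingers, y is the line along which they close (so a half turn about z gives the same grasp; the last joint's range is limited). The gripper opens to 85 mm and grips with 20 to 120 N. Pads are 22 mm wide; open, the fingers measure 114 mm over their backs; the gripper's body (76 mm by 85 mm) begins 54 mm behind the grasp point. The pads swing forward as they close: fully open they stand 13 mm farther back than shut.
Start: joints at [-72.044, 7.471, 85.268, -0, 87.261, -4.893], TCP at [233.008, -552.913, 191.492] pointing down, gripper open.
Joint ranges: [-169.43, 169.43], [-51.17, 129.36], [1.28, 143.12], [-76.62, 256.62], [0, 156.53], [-152.29, 152.29]. Speed limits (degrees/s): [136.94, 136.94, 159.86, 180, 180, 180].

## Interface

Orientations are given as [roll, pitch, yaw] about the fixed x, y, z axes, in that order (R = Rz(yaw) Ry(pitch) Rx(roll)).
In Python, from bench import sensors, optics, r gives the robot as it stands.
- The arm moves only by the tool apply_moves, never from a script. Its argument "targets" is a list of rows, each a list of 7 numbers: the shift along the tool's x, y, z in mm, then the turn, a rotation vector about the tool's x, y, z in rad, then the closure, from 0 (fully open) to 1 (shut). In form: [[x, y, z, wx, wy, wz, claw], ...]. A call has 1 to 20 rows; each row shifts and turns the commanded pose from where the row before left it, along the tool's axes as they then stand; what a row does not reach is not made up. A row lasts 1/8 s, in which the tool goes at most 62.5 mm and 10.7 degrees, less where a joint would pass 70% of its speed; a pose out of reach is approached as far as the arm can. A call is refused whole if a number of a shift passes 62.5 or a number of a turn 0.188, either way. A call with a gripper value outside its range is refused whole. The fingers move at their own pace and stop on an object; "force" is the grip in N (left out, the last holds). Time passes only in rows, so rows that do not move let the fingers close. It gives the time, the measured TCP pose, the force, the opening and the grip force at its end, in the units of the state.
- sensors.sense(): the state, without advancing time (a new reading comes with each control period).
- optics.snapshot(name): name is "scene" or "top" or "wrist"; returns the picture (480x640x3 uint8, red, green, blue); there is no depth.
- optics.get_calibration(name): a dict with "camera_matrix" (3x3 intrinsics, pixels), "dist_coeffs" ([k1, k2, p1, p2, k3] as OpenCV has them; the pictures are not rectified), "pose" (4x4, takes a point from camera to world coordinates). Camera axes: x right, y down, z forward; pixel columns grow to the right and rows downward; lengths in mm; the calibration is good to about 2 mm. A picture is of the moment at which its call begins: read the wrist's pose just before it. get_calibration takes no time and is no camera call; for the wrist camera it gives the pose at the moment of the call.
- r.hand_in(): hands the job in; it is judged then, once.
The state is a dict: "time": time; "joint_pos": joint angles; "qd": joint speeds; "joint_efforts": joint torques, N m; "tool_pos": TCP position; "tcp_rot": TCP orientation; "ft_force": force on the tool from outside, world axes, zero at the start; "wrist_torque": the same for the moment, N m; "finger_gap": finger opening in mm; "grip_force": force on a finger pad.
Only numpy, scipy, OpenCV 4.12 (cv2) and the standard library are available. Lean on these libraries where they do the work, as an engineer would, in place of code of your own. Each camera call takes 0.05 s, during which the arm holds its last target. There are 200 camera calls.

## Working session

There is one attempt and no reset: what is moved stays moved. The work goes in short steps, Python scripts to look and compute and a tool call to move; the robot and the scene stay as the last step left them, time stands still between calls to the robot, and variables do not carry over. Pictures are saved under pics/ and viewed, at most 12 in all, crops included, and the job is handed in when it is done.

Besides the shell and the picture viewer there is one more tool, called after "Request:" by a JSON object that holds its "api" and its "payload". apply_moves: Moves the arm, as the interface text tells. Its arguments: {"type":"object","properties":{"targets":{"type":"array"},"force":{"type":"number"}},"required":["targets"]}

```bash
mkdir -p pics; python3 - <<'E'
from bench import sensors, optics, r
import cv2,numpy as np
print(sensors.sense())
for n in ["top","scene"]:
    im=optics.snapshot(n); cv2.imwrite(f"pics/{n}0.png",im[:,:,::-1])
    c=optics.get_calibration(n); print(n,{k:np.round(v,3).tolist() for k,v in c.items()})
E
```

```text
{'time': 0.0, 'joint_pos': array([-7.20443573e+01,  7.51610062e+00,  8.53318033e+01, -9.25438564e-04,
        8.72622193e+01, -4.89243730e+00]), 'qd': array([ 0.03677807,  0.00242047, -0.15511696,  0.00210112, -0.08672498,
        0.01170827]), 'joint_efforts': array([-9.35417884e-04, -5.69408011e+01, -5.00549126e+01, -1.88404501e-04,
        1.49724819e-02, -3.85111991e-05]), 'tool_pos': array([ 232.79245578, -552.29206515,  190.40998474]), 'tcp_rot': array([-1.79890199e+02, -8.47096628e-03,  2.28481169e+01]), 'ft_force': array([-0.06950852, -0.47597592, -0.55204445]), 'wrist_torque': array([ 0.03606595, -0.01474617,  0.00644158]), 'grip_force': 0.0, 'finger_gap': 85.25596049981777}
top {'camera_matrix': [[605.463, 0.0, 326.797], [0.0, 605.463, 234.72], [0.0, 0.0, 1.0]], 'dist_coeffs': [-0.097, 0.0, 0.0, 0.0, 0.0], 'pose': [[0.018, -0.983, 0.182, 336.817], [-1.0, -0.018, -0.002, -6.321], [0.005, -0.182, -0.983, 1480.462], [0.0, 0.0, 0.0, 1.0]]}
scene {'camera_matrix': [[455.903, 0.0, 322.928], [0.0, 455.903, 246.649], [0.0, 0.0, 1.0]], 'dist_coeffs': [-0.064, 0.0, 0.0, 0.0, 0.0], 'pose': [[-0.482, 0.764, -0.429, 1099.84], [0.876, 0.416, -0.242, 274.27], [-0.007, -0.493, -0.87, 1094.564], [0.0, 0.0, 0.0, 1.0]]}
```

View pics/top0.png

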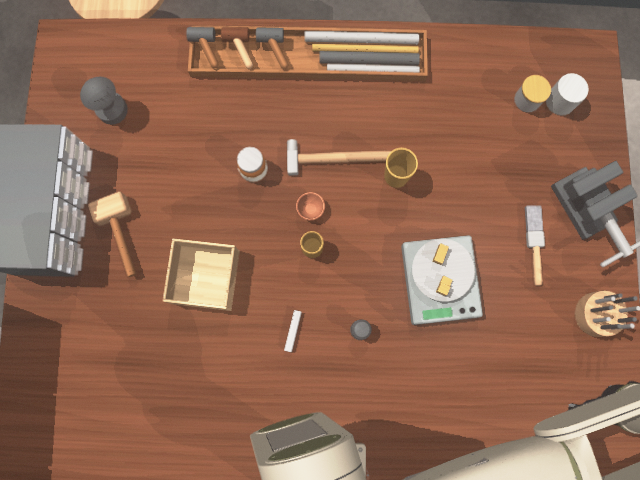

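View pics/scene0.png

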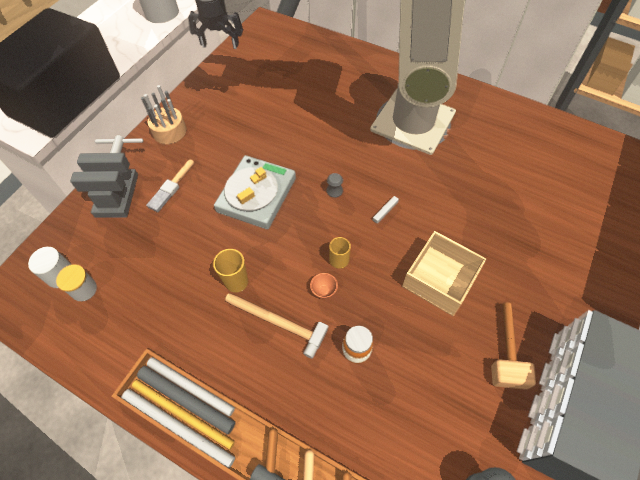

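The top view shows the scale pan at about (444,269) with the offcuts at (441,254) and (445,287). The beaker is at (312,244), the bowl at (311,207) and the bin at (200,275). The scene view agrees.

```bash
cat > h.py <<'E'
import cv2,numpy as np
from scipy.spatial.transform import Rotation as Ro
from bench import sensors, optics, r
def shot(n,f=None):
    c=optics.get_calibration(n); im=optics.snapshot(n)[:,:,::-1].copy()
    if f: cv2.imwrite(f"pics/{f}.png",im)
    return im,c
def cast(c,uv,z):
    K=np.array(c["camera_matrix"]);D=np.array(c["dist_coeffs"]);T=np.array(c["pose"])
    p=cv2.undistortPoints(np.array(uv,float).reshape(-1,1,2),K,D).reshape(-1,2)
    d=np.c_[p,np.ones(len(p))]@T[:3,:3].T
    return (T[:3,3]+d*((z-T[2,3])/d[:,2:]))[:,:2]
def pose():
    s=sensors.sense(); return s["tool_pos"],Ro.from_euler("xyz",s["tcp_rot"],degrees=True),s
def to(p,yaw):
    "shift in present tool axes and turn to reach TCP p, tool down with yaw"
    t,R,s=pose(); G=Ro.from_euler("xyz",[180,0,yaw],degrees=True)
    print("shift",np.round(R.inv().apply(np.array(p)-t),1),"turn",np.round((R.inv()*G).as_rotvec(),3))
def blobs(im,lo,hi,box,amin):
    x0,y0,x1,y1=box; m=np.zeros(im.shape[:2],np.uint8)
    m[y0:y1,x0:x1]=cv2.inRange(cv2.cvtColor(im,cv2.COLOR_BGR2HSV),lo,hi)[y0:y1,x0:x1]
    cs,_=cv2.findContours(m,cv2.RETR_EXTERNAL,cv2.CHAIN_APPROX_NONE)
    return [k for k in cs if cv2.contourArea(k)>=amin]
E
python3 - <<'E'
from h import *
im=cv2.imread("pics/top0.png");c=optics.get_calibration("top")
for k in blobs(im,(18,110,90),(32,255,255),(412,238,476,302),20):
    w=cast(c,k,84).astype(np.float32); print("offcut",cv2.minAreaRect(w))
print("pan",cast(c,[[444,269]],62),"beaker",cast(c,[[312,240]],80),"bowl",cast(c,[[311,207]],35),"bin",cast(c,[[171,240],[235,243],[229,311],[165,304]],80))
w=optics.get_calibration("wrist");print(np.round(w["pose"],3),w["camera_matrix"])
to([400,-240,300],0)
E
```

```text
offcut ((479.9998474121094, -283.7798156738281), (25.314077377319336, 38.98419189453125), 67.48310852050781)
offcut ((555.8197631835938, -276.1607971191406), (22.132047653198242, 41.83934020996094), 68.7770004272461)
pan [[ 521.37303358 -288.45438134]] beaker [[582.25054889  25.2264478 ]] bowl [[672.11279728  30.4960515 ]] bin [[576.0249764  358.17596545]
 [571.72920152 206.01247995]
 [412.48297326 213.05510538]
 [425.1984162  363.01439411]]
[[ 3.88000e-01 -8.85000e-01 -2.57000e-01  2.98759e+02]
 [-9.22000e-01 -3.73000e-01 -1.08000e-01 -5.25560e+02]
 [-1.00000e-03  2.79000e-01 -9.60000e-01  3.73178e+02]
 [ 0.00000e+00  0.00000e+00  0.00000e+00  1.00000e+00]] [[366.82643613   0.         325.04751357]
 [  0.         366.82643613 237.05325344]
 [  0.           0.           1.        ]]
shift [ 275.4 -223.1 -109. ] turn [-0.002  0.     0.399]
```

Request:
{"api": "apply_moves", "payload": {"targets": [[36,-14,-5,0,0,0,0],[36,-14,-5,0,0,0,0],[36,-14,-5,0,0,0,0],[36,-14,-5,0,0,0,0],[36,-14,-5,0,0,0,0],[36,-14,-5,0,0,0,0],[36,-14,-5,0,0,0,0],[36,-14,-5,0,0,0,0],[36,-14,-5,0,0,0,0],[36,-14,-5,0,0,0,0],[0,0,0,0,0,0.157,0],[0,0,0,0,0,0.157,0],[0,0,0,0,0,0.157,0],[0,0,0,0,0,0.157,0],[0,0,0,0,0,0.157,0],[0,0,0,0,0,0,0],[0,0,0,0,0,0,0]], "force": 40}}

```text
time: 2.22
tool_pos: [510.3, -284.0, 241.2]
tcp_rot: [-180.0, 0.0, -21.9]
ft_force: [0.4, -0.3, 0.8]
finger_gap: 85.3
grip_force: 0.0
```

```bash
python3 - <<'E'
from h import *
im,c=shot("wrist","w1");t,R,s=pose();print(t,s["tcp_rot"],s["time"])
for k in blobs(im,(18,110,90),(32,255,255),(0,0,640,480),300):
    w=cast(c,k,85).astype(np.float32); print("offcut",cv2.contourArea(k),cv2.boundingRect(k),cv2.minAreaRect(w))
E
```

```text
[ 510.30685681 -284.04320656  241.27198021] [-1.79992951e+02  2.13908783e-02 -2.19602780e+01] 2.275
offcut 3771.0 (5, 221, 88, 65) ((573.845703125, -6.051841735839844), (107.65902709960938, 52.82160949707031), 85.69994354248047)
offcut 1042.5 (326, 211, 26, 47) ((482.5065002441406, -287.6414489746094), (23.97071647644043, 46.06648635864258), 66.089599609375)
offcut 1066.5 (289, 143, 25, 49) ((555.04296875, -278.6792907714844), (21.61255645751953, 43.57497024536133), 69.14376831054688)
offcut 3660.5 (45, 0, 130, 43) ((734.9276123046875, -174.03817749023438), (116.59748840332031, 34.187896728515625), 64.57701873779297)
```

View pics/w1.png

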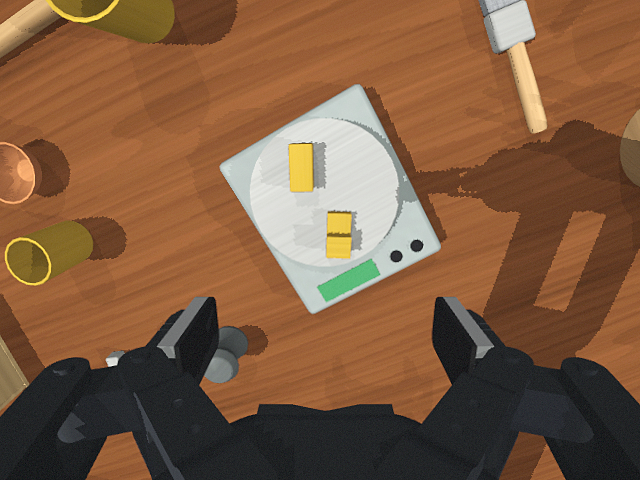

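The wrist view shows the bar at (301,167) and the step block at (339,235). The step's riser faces +x (up in the image), so its high part is the lower half, about (339,247). I'll pick the bar first.

Request:
{"api": "apply_moves", "payload": {"targets": [[13,-7,10,0,0,0,0],[13,-7,30,0,0,0,0],[13.5,-7.6,30,0,0,0,0],[0,0,30,0,0,0,0],[0,0,25,0,0,0,0],[0,0,20,0,0,0,0],[0,0,15,0,0,0,0.2],[0,0,8,0,0,0,0.3],[0,0,5,0,0,0,0.4],[0,0,0,0,0,0,0.4],[0,0,0,0,0,0,0.4]], "force": 40}}

```text
time: 3.65
tool_pos: [555.6, -279.3, 69.4]
tcp_rot: [180.0, -0.1, -22.1]
ft_force: [0.3, 0.1, 0.1]
finger_gap: 51.1
grip_force: 0.0
```

```bash
python3 - <<'E'
from h import *
im,c=shot("wrist","w2");t,R,s=pose();print(t,s["tcp_rot"],s["time"],s["finger_gap"],s["ft_force"])
to([555,-278.7,66],-21)
E
python3 -c "
import cv2;im=cv2.imread('pics/w2.png');cv2.imwrite('pics/w2c.png',im[100:480,120:520])"
```

```text
[ 555.57917459 -279.31868027   69.35344554] [ 1.79987483e+02 -7.49884062e-02 -2.21339705e+01] 3.7 51.246911719459774 [-0.73553045  0.09877567  0.83664426]
shift [-0.8 -0.4  3.4] turn [ 0.    -0.001 -0.02 ]
```

View pics/w2c.png

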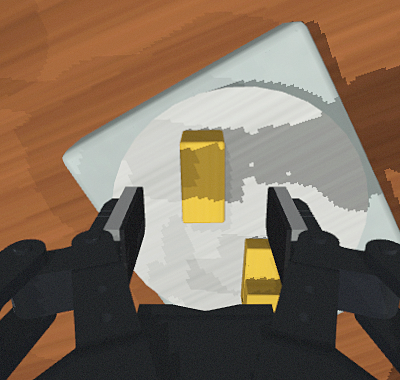

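The crop shows the bar centred laterally between the pads, at crop x 203 against a pad midpoint of 205. I still need to check where the TCP sits fore and aft by projecting it into the image.

```bash
python3 - <<'E'
from h import *
im=cv2.imread("pics/w2.png");c=optics.get_calibration("wrist");t,R,s=pose()
T=np.array(c["pose"]);Ti=np.linalg.inv(T)
P=np.array([t,t+R.apply([0,0,-19]),t+R.apply([11,-25,-5]),t+R.apply([-11,-25,-5]),[555,-278.7,85],[555,-278.7,61]])
print(cv2.projectPoints(P,cv2.Rodrigues(Ti[:3,:3])[0],Ti[:3,3],np.array(c["camera_matrix"]),np.array(c["dist_coeffs"]))[0].reshape(-1,2).round())
print(cast(c,[[301,241],[345,241],[343,322],[302,322]],85), cast(c,[[301,241],[345,241],[343,322],[302,322]],85).mean(0))
print(R.inv().apply(T[:3,3]-t), R.inv().apply(T[:3,2]))
E
```

```text
[[325. 271.]
 [325. 285.]
 [276. 254.]
 [277. 293.]
 [324. 284.]
 [324. 266.]]
[[ 579.38583551 -276.91398097]
 [ 571.4941466  -296.29825561]
 [ 531.65334702 -279.73760977]
 [ 539.54182339 -260.36697397]] [ 555.51878813 -278.32920508]
[ 7.14863145e+01  5.10387309e-02 -1.82654896e+02] [-0.2781442   0.00111047  0.96053869]
```

Request:
{"api": "apply_moves", "payload": {"targets": [[0,0,3.5,0,0,-0.02,0.5],[0,0,0,0,0,0,0.6],[0,0,0,0,0,0,0.7],[0,0,0,0,0,0,0.8],[0,0,0,0,0,0,1],[0,0,0,0,0,0,1],[0,0,0,0,0,0,1],[0,0,0,0,0,0,1]], "force": 40}}

```text
time: 4.7
tool_pos: [555.2, -279.0, 65.0]
tcp_rot: [-180.0, -0.0, -21.0]
ft_force: [0.4, 0.6, -0.4]
finger_gap: -0.2
grip_force: 0.0
```

```bash
python3 - <<'E'
from h import *
to([555,-278.7,220],-21)
to([497,286,220],5)
E
```

```text
shift [  -0.2   -0.2 -155. ] turn [-0. -0.  0.]
shift [-256.6 -506.7 -155. ] turn [ 0.    -0.    -0.453]
```

```bash
python3 - <<'E'
from h import *
im,c=shot("wrist","w3")
cv2.imwrite("pics/w3c.png",im[100:480,120:520])
im,c=shot("top")
for k in blobs(im,(18,110,90),(32,255,255),(412,238,476,302),20): print(cv2.boundingRect(k),cv2.minAreaRect(cast(c,k,84).astype(np.float32)))
E
```

```text
(438, 276, 14, 19) ((481.0529479980469, -284.889404296875), (24.100494384765625, 38.035892486572266), 67.42619323730469)
(434, 252, 10, 11) ((545.3497924804688, -273.8453369140625), (19.783935546875, 20.309709548950195), 63.079620361328125)
```

View pics/w3c.png

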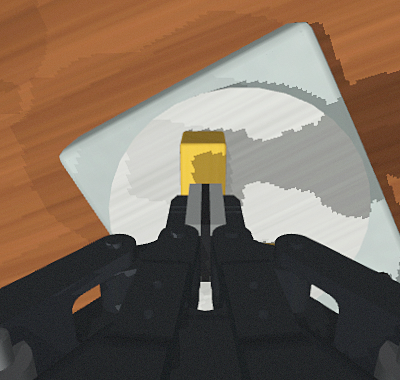

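The fingers shut above the bar. With the known gap, the pad tips' pixel separation (125 px at 51 mm) puts them about 43 mm behind the stated TCP. The bar itself has not moved. I'll re-open and go about 25 mm lower first, watching the force.

Request:
{"api": "apply_moves", "payload": {"targets": [[0,0,0,0,0,0,0.4],[0,0,0,0,0,0,0.4],[0,0,0,0,0,0,0.4],[0,0,5,0,0,0,0.4],[0,0,7,0,0,0,0.4],[0,0,7,0,0,0,0.4],[0,0,5,0,0,0,0.4],[0,0,0,0,0,0,0.4],[0,0,0,0,0,0,0.4]]}}

```text
time: 5.92
tool_pos: [555.3, -279.1, 41.2]
tcp_rot: [180.0, -0.0, -21.0]
ft_force: [0.6, 0.1, 0.5]
finger_gap: 51.1
grip_force: 0.0
```

```bash
python3 - <<'E'
from h import *
im,c=shot("wrist","w4");t,R,s=pose();print(t,s["finger_gap"],s["ft_force"])
cv2.imwrite("pics/w4c.png",im[100:480,120:520])
E
```

```text
[ 555.35778441 -279.13524267   41.33707371] 51.255668914752206 [-0.21162232  0.40130037  1.00564051]
```

View pics/w4c.png

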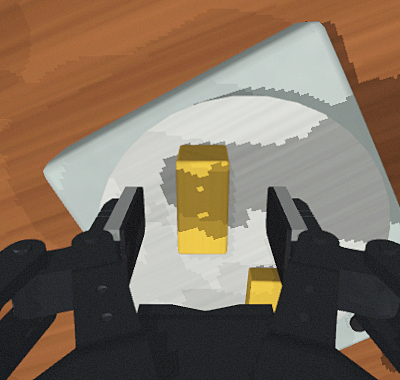

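The pads straddle the bar (bar at crop rows 160–253, pads at 188–240). The reported TCP is below the pan with no contact, which confirms the ~42 mm offset. I'll go 15 mm lower and grip.

Request:
{"api": "apply_moves", "payload": {"targets": [[0,0,5,0,0,0,0.4],[0,0,5,0,0,0,0.4],[0,0,4,0,0,0,0.4],[0,0,0,0,0,0,0.5],[0,0,0,0,0,0,0.6],[0,0,0,0,0,0,0.7],[0,0,0,0,0,0,0.8],[0,0,0,0,0,0,1],[0,0,0,0,0,0,1],[0,0,0,0,0,0,1]], "force": 40}}

```text
time: 7.22
tool_pos: [555.3, -279.1, 27.2]
tcp_rot: [180.0, -0.0, -21.0]
ft_force: [0.5, 0.6, 0.7]
finger_gap: 21.0
grip_force: 41.9
```

Request:
{"api": "apply_moves", "payload": {"targets": [[0,0,-10,0,0,0,1],[0,0,-20,0,0,0,1],[0,0,-25,0,0,0,1],[0,0,-25,0,0,0,1],[0,0,-25,0,0,0,1],[0,0,-20,0,0,0,1],[-10,-22,0,0,0,0,1],[-20,-44,0,0,0,0,1],[-20,-44,0,0,0,0,1],[-20,-44,0,0,0,0,1],[-20,-44,0,0,0,0,1],[-20,-44,0,0,0,0,1],[-20,-44,0,0,0,0,1],[-20,-44,0,0,0,0,1],[-20,-44,0,0,0,0,1],[-20,-44,0,0,0,0,1],[-20,-44,0,0,0,0,1],[-20,-44,0,0,0,0,1],[-6,-13,0,0,0,0,1],[0,0,0,0,0,0,1]]}}

```text
time: 9.72
tool_pos: [519.4, 290.9, 151.3]
tcp_rot: [179.9, 0.1, -20.9]
ft_force: [-1.0, -1.1, -1.9]
finger_gap: 20.9
grip_force: 41.8
```

```bash
python3 - <<'E'
from h import *
im,c=shot("wrist","w5");t,R,s=pose();print(t,s["finger_gap"],s["joint_pos"].round())
to([515,286,-5],15)
E
```

```text
[519.87471228 289.82846104 151.46494618] 20.797704165690913 [ 24.   8.  89.  -0.  83. 135.]
shift [ -3.1   5.1 156.5] turn [ 0.001  0.001 -0.627]
```

View pics/w5.png

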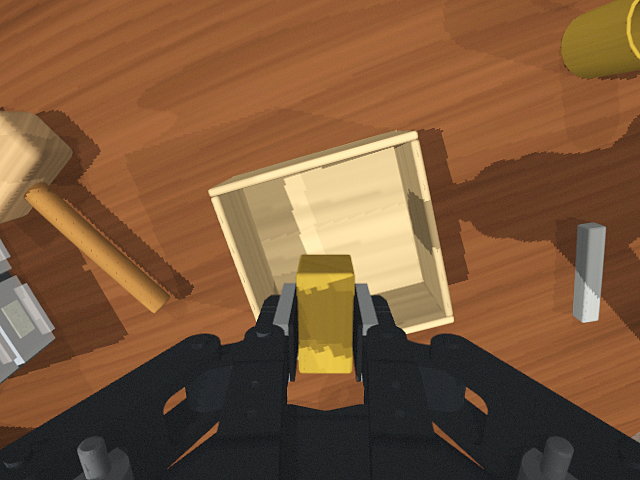

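The bar is held above the bin. Three rim corners show at (210,192), (416,131) and (452,321), so I can refine the bin centre.

```bash
python3 - <<'E'
from h import *
c=optics.get_calibration("wrist")
w=cast(c,[[210,192],[416,131],[452,321]],80);print(w,(w[0]+w[2])/2,np.degrees(np.arctan2(*(w[1]-w[2])[::-1])),np.linalg.norm(w[1]-w[2]),np.linalg.norm(w[1]-w[0]))
E
```

```text
[[577.26809251 353.70959761]
 [565.12127947 206.55019038]
 [418.12413446 221.72421207]] [497.69611349 287.71690484] -5.893576612310018 147.77825136330276 147.659866594388
```

Request:
{"api": "apply_moves", "payload": {"targets": [[0,0,10,0,0,-0.14,1],[0,0,30,0,0,-0.14,1],[0,0,40,0,0,0,1],[0,0,40,0,0,0,1],[0,0,25,0,0,0,1],[0,0,10,0,0,0,1],[0,0,0,0,0,0,0.5],[0,0,0,0,0,0,0.5],[0,0,0,0,0,0,0.5],[0,0,-20,0,0,0,0.5],[0,0,-45,0,0,0,0.5],[0,0,-45,0,0,0,0.5],[0,0,-45,0,0,0,0.5],[0,0,0,0,0,0,0.4],[0,0,0,0,0,0,0.4]]}}

```text
time: 11.65
tool_pos: [520.8, 290.3, 153.1]
tcp_rot: [-180.0, -0.1, -4.9]
ft_force: [0.3, 0.0, 0.0]
finger_gap: 51.6
grip_force: 0.0
```

```bash
python3 - <<'E'
from h import *
im,c=shot("wrist","w6");t,R,s=pose();print(t,s["finger_gap"],s["tcp_rot"])
for k in blobs(im,(18,110,90),(32,255,255),(0,0,640,480),300): print(cv2.boundingRect(k),cv2.minAreaRect(cast(c,k,30).astype(np.float32)))
# step from w1: high part at z 86; top edge rectangle in w1 taken at pose then
w1=cv2.imread("pics/w1.png")
m=blobs(w1,(18,110,90),(32,255,255),(322,205,358,262),50)
for k in m: print(cv2.boundingRect(k),cv2.minAreaRect(k))
# w1 camera pose from mount
T=np.array(c["pose"]);E=np.eye(4);E[:3,:3]=R.as_matrix();E[:3,3]=t
M=np.linalg.inv(E)@T
A=np.eye(4);A[:3,:3]=Ro.from_euler("xyz",[-179.993,.021,-21.96],degrees=True).as_matrix();A[:3,3]=[510.3,-284.0,241.3]
c1=dict(c);c1["pose"]=A@M
print("high",cast(c1,[[339.5,247],[339.5,258],[339.5,236]],86),"low",cast(c1,[[339,211],[339,222]],72))
print("pan",cast(c1,[[325,193]],60))
E
```

```text
[520.09480005 289.96842302 151.74438231] 51.29973808523587 [ 1.79979229e+02  3.85937262e-02 -4.92935688e+00]
(316, 193, 26, 53) ((519.0608520507812, 286.877197265625), (21.777618408203125, 45.7204475402832), 85.0614013671875)
(581, 97, 59, 68) ((572.3738403320312, 43.125938415527344), (58.902442932128906, 53.682430267333984), 6.567511081695557)
(326, 211, 26, 47) ((338.8218994140625, 234.30824279785156), (24.83482551574707, 46.22756576538086), 2.12109637260437)
high [[ 471.54563493 -283.62571298]
 [ 461.01648666 -279.51588549]
 [ 481.88870085 -287.66477204]] low [[ 501.95875121 -295.54968968]
 [ 491.59822321 -291.49511674]]
pan [[ 521.82661708 -288.72063423]]
```

The bar is in the bin at about (519,287). Next is the step block.

Request:
{"api": "apply_moves", "payload": {"targets": [[0,22,0,0,0,0,0.4],[0,44,0,0,0,0,0.4],[0,44,0,0,0,0,0.4],[0,44,0,0,0,0,0.4],[0,44,0,0,0,0,0.4],[0,44,0,0,0,0,0.4],[0,44,0,0,0,0,0.4],[0,44,0,0,0,0,0.4],[0,44,0,0,0,0,0.4],[0,44,0,0,0,0,0.4],[0,44,0,0,0,0,0.4],[0,44,0,0,0,0,0.4],[0,44,0,0,0,0,0.4],[1,25,10,0,0,0.155,0.4],[0,0,35,0,0,0.155,0.4],[0,0,30,0,0,0,0.4],[0,0,0,0,0,0,0.4],[0,0,0,0,0,0,0.4]]}}

```text
time: 13.95
tool_pos: [471.8, -283.2, 77.7]
tcp_rot: [180.0, -0.0, -22.7]
ft_force: [-0.5, 0.5, 1.2]
finger_gap: 51.4
grip_force: 0.0
```

```bash
python3 - <<'E'
from h import *
im,c=shot("wrist","w7");t,R,s=pose();print(t,s["finger_gap"],s["tcp_rot"],s["ft_force"])
for k in blobs(im,(18,110,90),(32,255,255),(200,150,450,420),300): print(cv2.boundingRect(k),cv2.minAreaRect(k),cv2.minAreaRect(cast(c,k,86).astype(np.float32)))
cv2.imwrite("pics/w7c.png",im[100:480,120:520])
to([471.5,-283.6,26],-22.5)
E
```

```text
[ 472.47504144 -283.46968845   78.40962289] 51.13469666237976 [ 1.79971145e+02 -8.80680456e-02 -2.26923556e+01] [-0.70491794 -0.62613275 -0.38620854]
(301, 210, 47, 89) ((324.0, 254.0), (88.0, 46.0), 90.0) ((482.3580627441406, -287.5314636230469), (23.48146629333496, 46.761474609375), 66.19892883300781)
shift [-0.9  0.5 52.4] turn [ 0.001 -0.002 -0.003]
```

View pics/w7c.png

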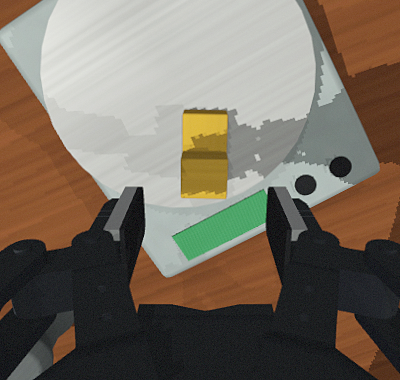

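The step is centred between the pads (crop x 204), with the high part nearest the fingers (rows 158–198). I'll descend and grip.

Request:
{"api": "apply_moves", "payload": {"targets": [[-1,0,10,0,0,0,0.4],[0,0,12,0,0,0,0.4],[0,0,10,0,0,0,0.4],[0,0,8,0,0,0,0.4],[0,0,6,0,0,0,0.4],[0,0,5,0,0,0,0.4],[0,0,0,0,0,0,0.5],[0,0,0,0,0,0,0.6],[0,0,0,0,0,0,0.7],[0,0,0,0,0,0,0.8],[0,0,0,0,0,0,1],[0,0,0,0,0,0,1],[0,0,0,0,0,0,1]], "force": 40}}

```text
time: 15.62
tool_pos: [471.4, -282.6, 26.2]
tcp_rot: [180.0, -0.0, -22.7]
ft_force: [0.3, 0.0, -0.2]
finger_gap: 23.3
grip_force: 43.4
```

Request:
{"api": "apply_moves", "payload": {"targets": [[0,0,-10,0,0,0,1],[0,0,-20,0,0,0,1],[0,0,-25,0,0,0,1],[0,0,-25,0,0,0,1],[0,0,-25,0,0,0,1],[0,0,-20,0,0,0,1],[-8,-17,0,0,0,0,1],[-20,-44.4,0,0,0,0,1],[-20,-44.4,0,0,0,0,1],[-20,-44.4,0,0,0,0,1],[-20,-44.4,0,0,0,0,1],[-20,-44.4,0,0,0,0,1],[-20,-44.4,0,0,0,0,1],[-20,-44.4,0,0,0,0,1],[-20,-44.4,0,0,0,0,1],[-20,-44.4,0,0,0,0,1],[-20,-44.4,0,0,0,0,1],[-20,-44.4,0,0,0,0,1],[-7,-17,0,0,0,0,1],[0,0,0,0,0,-0.15,1]]}}

```text
time: 18.12
tool_pos: [454.2, 291.4, 149.6]
tcp_rot: [179.9, 0.1, -13.8]
ft_force: [-1.1, 0.0, -0.8]
finger_gap: 23.2
grip_force: 43.4
```

Request:
{"api": "apply_moves", "payload": {"targets": [[0,0,10,0,0,-0.15,1],[0,0,30,0,0,0,1],[0,0,40,0,0,0,1],[0,0,40,0,0,0,1],[0,0,25,0,0,0,1],[0,0,10,0,0,0,1],[0,0,0,0,0,0,0.5],[0,0,0,0,0,0,0.5],[0,0,0,0,0,0,0.5],[0,0,-20,0,0,0,0.5],[0,0,-45,0,0,0,0.5],[0,0,-45,0,0,0,0.5],[0,0,-45,0,0,0,0.2],[0,0,0,0,0,0,0],[0,0,0,0,0,0,0]]}}

```text
time: 20.0
tool_pos: [456.1, 290.2, 151.3]
tcp_rot: [-180.0, -0.0, -5.5]
ft_force: [0.0, -0.2, -0.7]
finger_gap: 85.6
grip_force: 0.0
```

```bash
python3 - <<'E'
from h import *
im,c=shot("wrist","w8");t,R,s=pose();print(t,s["finger_gap"],s["tcp_rot"],s["time"])
for k in blobs(im,(18,110,90),(32,255,255),(0,0,640,480),300): print(cv2.boundingRect(k),cv2.minAreaRect(cast(c,k,28).astype(np.float32)))
# beaker & pan in top/scene
for n,box in (("top",(290,225,335,265)),("scene",(320,230,360,275))):
    im,c=shot(n,n+"8")
    for k in blobs(im,(18,90,40),(36,255,255),box,50): print(n,"beaker",cv2.boundingRect(k))
a=cv2.imread("pics/w8.png");b=cv2.resize(cv2.imread("pics/top8.png")[140:330,140:500],None,fx=1.5,fy=1.5);a=cv2.resize(a,(400,300))
o=np.zeros((590,540,3),np.uint8);o[:300,:400]=a;o[300:585]=b;cv2.imwrite("pics/m8.png",o)
E
```

```text
[455.46719107 289.87686643 150.16552022] 85.45934197132173 [ 1.79963219e+02  5.59258062e-02 -5.51503852e+00] 20.05
(314, 182, 30, 54) ((463.4571533203125, 286.2488708496094), (24.125160217285156, 45.7095832824707), 83.33644104003906)
(307, 117, 28, 56) ((516.8828735351562, 287.47900390625), (21.895977020263672, 43.89820861816406), 84.82843780517578)
(586, 9, 54, 75) ((574.8857421875, 45.109561920166016), (55.720027923583984, 47.759151458740234), 3.2674739360809326)
top beaker (301, 235, 22, 22)
scene beaker (329, 237, 22, 31)
```

View pics/m8.png

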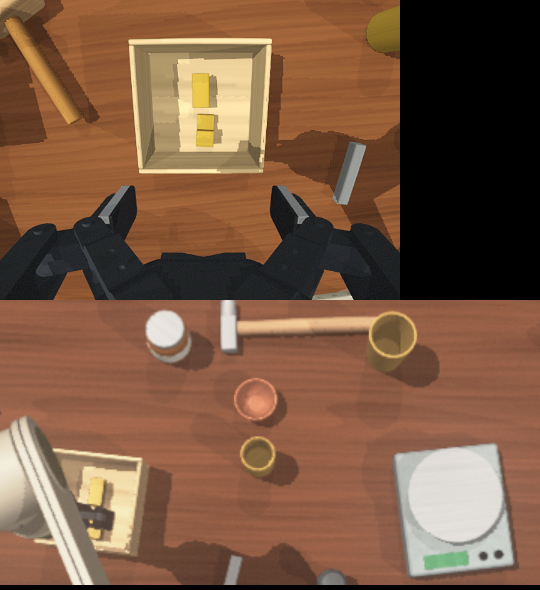

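Both offcuts lie in the bin, the bar at about (517,287) and the step at about (463,286), and the pan is empty. Next I'll look at the beaker from above.

Request:
{"api": "apply_moves", "payload": {"targets": [[16,32,-6,0,0,0,0],[16,32,-6,0,0,0,0],[16,32,-6,0,0,0,0],[16,32,-6,0,0,0,0],[16,32,-6,0,0,0,0],[16,32,-6,0,0,0,0],[16,32,-6,0,0,0,0],[16,32,-6,0,0,-0.096,0],[0,0,0,0,0,0,0],[0,0,0,0,0,0,0]], "force": 20}}

```text
time: 21.4
tool_pos: [558.1, 23.3, 197.8]
tcp_rot: [-180.0, 0.1, -0.1]
ft_force: [0.4, 0.3, 0.8]
finger_gap: 85.3
grip_force: 0.0
```

```bash
python3 - <<'E'
from h import *
im,c=shot("wrist","w9");t,R,s=pose();print(t,s["finger_gap"],s["tcp_rot"],s["time"])
hsv=cv2.cvtColor(im,cv2.COLOR_BGR2HSV)
for nm,lo in (("all",(18,90,40)),("bright",(18,90,150))):
  for k in blobs(im,lo,(36,255,255),(180,80,500,300),150):
    h=cv2.convexHull(k); print(nm,cv2.contourArea(k),cv2.boundingRect(k),cv2.fitEllipse(cast(c,h,80).astype(np.float32)) if len(h)>5 else"")
E
```

```text
[558.07611197  23.73432174 197.91395176] 85.69490862818907 [-1.79973082e+02  1.05524074e-01 -3.97534491e-02] 21.45
all 3468.5 (288, 159, 66, 71) ((577.7958374023438, 26.258268356323242), (53.5970344543457, 58.795223236083984), 84.26261138916016)
bright 3390.0 (288, 159, 66, 71) ((577.66357421875, 26.41376495361328), (53.363914489746094, 58.57954406738281), 89.408935546875)
```

View pics/w9.png

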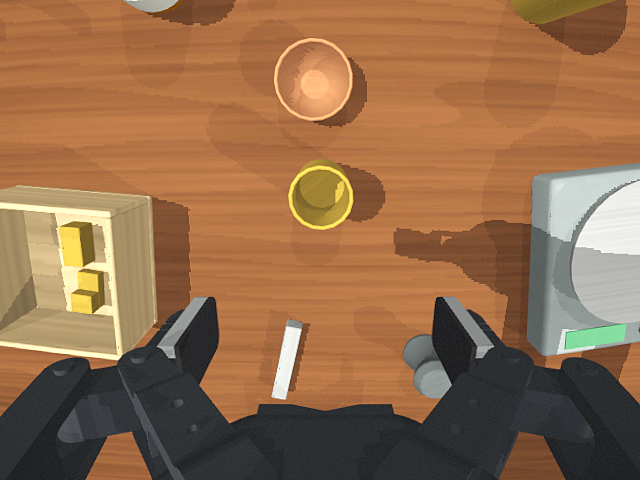

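The beaker rim is centred at (321,198), which gives about (575,26), and the bowl is 85 mm or more ahead of it. I'll descend over the beaker with the fingers to either side along y.

Request:
{"api": "apply_moves", "payload": {"targets": [[6,-1,20,0,0,0,0],[6,-1,40,0,0,0,0],[5.5,-0.6,40,0,0,0,0],[0,0,0,0,0,0,0],[0,0,0,0,0,0,0]], "force": 20}}

```text
time: 22.08
tool_pos: [576.5, 26.1, 99.6]
tcp_rot: [-180.0, -0.0, 0.0]
ft_force: [0.2, 0.4, 1.0]
finger_gap: 85.8
grip_force: 0.0
```

```bash
python3 - <<'E'
from h import *
im,c=shot("wrist","w10");t,R,s=pose();print(t,s["finger_gap"],s["tcp_rot"],s["time"])
for k in blobs(im,(18,90,150),(36,255,255),(200,80,440,330),150):
    w=cast(c,cv2.convexHull(k),80); print(cv2.boundingRect(k),w.min(0),w.max(0),cv2.fitEllipse(w.astype(np.float32)))
E
```

```text
[577.27859917  25.94909019 100.6794247 ] 85.53110378198691 [ 1.79994363e+02 -1.29291903e-01  1.30657018e-02] 22.125
(278, 193, 92, 108) [ 5.49504371e+02 -3.04315759e-01] [614.6542182   53.12921108] ((580.9815673828125, 26.457321166992188), (53.26303482055664, 65.54230499267578), 89.17796325683594)
```

Request:
{"api": "apply_moves", "payload": {"targets": [[0,0,20,0,0,0,0],[0,0,25,0,0,0,0],[0,0,25,0,0,0,0],[0,0,20,0,0,0,0],[0,0,12,0,0,0,0],[0,0,7,0,0,0,0],[0,0,0,0,0,0,0.15],[0,0,0,0,0,0,0.2],[0,0,0,0,0,0,0.25],[0,0,0,0,0,0,0.3],[0,0,0,0,0,0,0.33],[0,0,0,0,0,0,0.35],[0,0,0,0,0,0,0.37],[0,0,0,0,0,0,0.39],[0,0,0,0,0,0,0.41],[0,0,0,0,0,0,0.43],[0,0,0,0,0,0,0.45]], "force": 20}}

```text
time: 24.25
tool_pos: [576.6, 26.0, -9.6]
tcp_rot: [-180.0, -0.0, -0.0]
ft_force: [-0.7, 3.6, 5.7]
finger_gap: 54.2
grip_force: 20.3
```

Request:
{"api": "apply_moves", "payload": {"targets": [[0,0,-5,0,0,0,0.6],[0,0,-10,0,0,0,0.6],[0,0,-15,0,0,0,0.6],[0,0,-20,0,0,0,0.6],[0,0,-20,0,0,0,0.6],[0,0,-15,0,0,0,0.6],[0,0,-10,0,0,0,0.6],[0,0,-5,0,0,0,0.6],[0,0,0,0,0,0,0.6]], "force": 20}}

```text
time: 25.38
tool_pos: [576.3, 25.7, 90.0]
tcp_rot: [-180.0, 0.0, -0.0]
ft_force: [-0.4, 0.0, -3.1]
finger_gap: 54.1
grip_force: 21.5
```

```bash
python3 - <<'E'
from h import *
shot("scene","s11");im,c=shot("wrist","w11");t,R,s=pose();print(t,s["finger_gap"],s["grip_force"],s["ft_force"])
a=cv2.resize(im,(400,300));b=cv2.imread("pics/s11.png")[120:345,180:480];b=cv2.resize(b,(400,300))
cv2.imwrite("pics/m11.png",np.hstack([a,b]))
E
```

```text
[575.76770032  25.69365571  89.1998057 ] 54.1271078450964 21.52012400329113 [ 1.0437154  -1.05846788 -2.04604563]
```

View pics/m11.png

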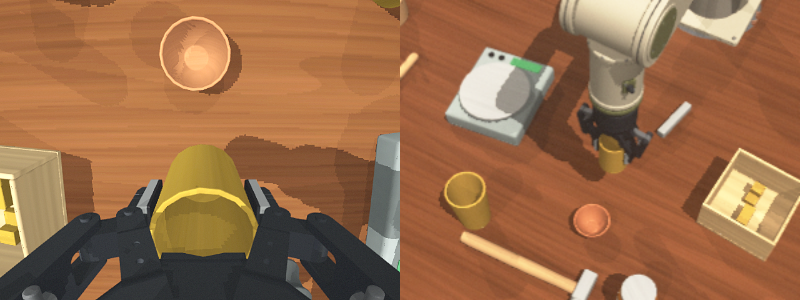

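The beaker is held upright, with its rim at about (203,220) in the left tile, and nothing else has moved. I'll carry it to the pan.

Request:
{"api": "apply_moves", "payload": {"targets": [[-2,10,0,0,0,0,0.6],[-3.5,20,0,0,0,0,0.6],[-4.5,26,0,0,0,0,0.6],[-4.5,26,0,0,0,0,0.6],[-4.5,26,0,0,0,0,0.6],[-4.5,26,0,0,0,0,0.6],[-4.5,26,0,0,0,0,0.6],[-4.5,26,0,0,0,0,0.6],[-4.5,26,0,0,0,0,0.6],[-4.5,26,0,0,0,0,0.6],[-4.5,26,0,0,0,0,0.6],[-4,24,0,0,0,0,0.6],[-3,17,0,0,0,0,0.6],[-2,9,0,0,0,0,0.6],[0,0,0,0,0,0,0.6],[0,0,0,0,0,0,0.6]]}}

```text
time: 27.48
tool_pos: [521.3, -287.7, 89.9]
tcp_rot: [-180.0, 0.0, 0.0]
ft_force: [-0.3, 0.8, -2.2]
finger_gap: 54.1
grip_force: 21.6
```

```bash
python3 - <<'E'
from h import *
t,R,s=pose();print(t,s["finger_gap"],s["grip_force"],s["ft_force"])
to([521.7,-288.6,53],0)
E
```

```text
[ 521.32755454 -287.65829014   89.89281246] 54.08482802193119 21.58750606700778 [-0.28165703  0.75619249 -2.18543089]
shift [ 0.4  1.  36.9] turn [-0.  0.  0.]
```

Request:
{"api": "apply_moves", "payload": {"targets": [[0,0,6,0,0,0,0.6],[0,0,9,0,0,0,0.6],[0,0,8,0,0,0,0.6],[0,0,5,0,0,0,0.6],[0,0,3,0,0,0,0.6],[0,0,2,0,0,0,0.6],[0,0,1.5,0,0,0,0.6],[0,0,1,0,0,0,0.6],[0,0,1,0,0,0,0.6],[0,0,1,0,0,0,0.6],[0,0,1,0,0,0,0.6],[0,0,1,0,0,0,0.6],[0,0,0,0,0,0,0.6],[0,0,0,0,0,0,0.6]]}}

```text
time: 29.22
tool_pos: [521.4, -288.4, 50.7]
tcp_rot: [180.0, -0.0, -0.0]
ft_force: [-1.0, 0.2, 0.9]
finger_gap: 54.1
grip_force: 21.7
```

```bash
python3 - <<'E'
from h import *
t,R,s=pose();print(t,s["grip_force"],s["ft_force"])
im,c=shot("scene","s12");cv2.imwrite("pics/s12c.png",cv2.resize(im[120:250,190:340],None,fx=4,fy=4,interpolation=cv2.INTER_CUBIC))
E
```

```text
[ 521.36401088 -288.3698038    50.69320492] 21.68769059702754 [-1.04947292  0.21360268  0.92640187]
```

The force changed by about 3 N, so the beaker is resting on the pan. I'll release it gently.

Request:
{"api": "apply_moves", "payload": {"targets": [[0,0,0,0,0,0,0.34],[0,0,0,0,0,0,0.3],[0,0,0,0,0,0,0.25],[0,0,0,0,0,0,0.2],[0,0,0,0,0,0,0.1],[0,0,0,0,0,0,0],[0,0,0,0,0,0,0],[0,0,-10,0,0,0,0],[0,0,-25,0,0,0,0],[0,0,-35,0,0,0,0],[0,0,-40,0,0,0,0],[0,0,-30,0,0,0,0],[0,0,0,0,0,0,0],[0,0,0,0,0,0,0]]}}

```text
time: 31.02
tool_pos: [521.0, -288.2, 190.0]
tcp_rot: [-180.0, 0.0, -0.0]
ft_force: [0.3, 0.1, -0.6]
finger_gap: 85.3
grip_force: 0.0
```

```bash
python3 - <<'E'
from h import *
t,R,s=pose();print(t,s["time"],s["finger_gap"],s["ft_force"])
im,c=shot("wrist","w13")
cv2.imwrite("pics/w13c.png",im[60:480,60:600])
E
```

```text
[ 520.98039298 -288.19044194  190.03511372] 31.025 85.27268567992772 [ 0.28422344  0.09076916 -0.59202691]
```

View pics/w13c.png

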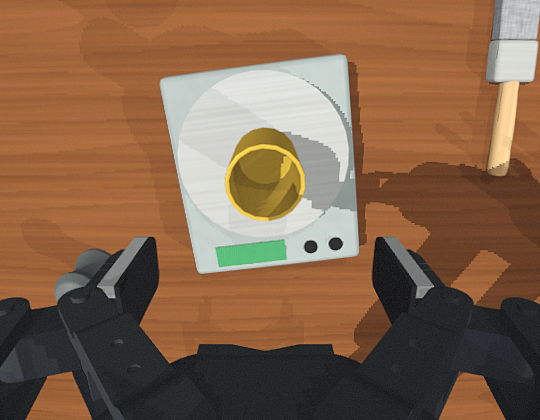

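The beaker stands upright near the middle of the pan, with its rim at crop (265,182), the pan centred at (266,153), and its foot near the pan centre. The fingers are clear, so I'm handing in.

```bash
python3 -c "
from bench import r
print(r.hand_in())"
```

```text
the job is handed in; nothing more can be done
None
```

Both offcuts are in the scrap bin and the beaker stands released and upright near the middle of the pan, gripped at about 21.7 N a pad at most; I handed the job in at about 31 s, and hand-in returned no verdict.

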